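Ready the vegetable cutter: bowl rest down, test pulse

TASK

Get the vegetable cutter ready for use. First swing its folded wire bowl rest over to the front and down until it snaps fully open, then test the motor: turn the bar-shaped knob on the sloping panel clockwise right to its stop, keep it there for about a second, and let go so that it springs back. Leave the other things on the table where they are.

Things in the scene. Friction and masses are not known exactly. Their poses are not given: they have to be found in the camera images.
- cutter: The vegetable cutter, a white appliance fixed to the table and turned so that its front looks obliquely past the robot to its right, 320 mm wide (y), 260 mm deep (x), 250 mm high. Origin: on the table, middle of its front edge; x from front to back, y to the half with steel drum, chute and bowl rest (the -y half has the sloping control panel), z up. Offsets in the other entries are in this frame.
- chute_mouth (a point): Middle of the mouth of the fixed outlet chute (62 mm wide, 34 mm high, pointing forward and 20 degrees down), at (75, 90, 153) mm, 48 mm clear behind the folded bar. Behind it the steel drum, 148 mm wide, reaches from x = 111 mm back, to 207 mm height (feed tube 250 mm).
- rest_bar (a point): Middle of the free cross-bar of the wire bowl rest, on its axis. The bar runs along the cutter's y, 120 mm long; its middle 64 mm carry a black rubber sleeve 14 mm thick, the place to grip; the wire is 8 mm thick. Folded, it is at (17, 90, 154) mm. The frame turns with the rest: y along the bar, z from hinge to bar.
- rest_hinge (a point): Middle of the bowl rest's hinge, at (0, 90, 35) mm; the hinge line runs along the cutter's y. The bar is 120 mm from it: at angle a of the rest, the bar is at x = 120*sin(0.14 - a), z = 35 + 120*cos(0.14 - a) mm.
- rest (a joint): Angle of the bowl rest, a U-shaped steel wire frame 120 mm wide. 0 = folded up, leaning 0.14 rad back from vertical; grows as the bar swings over the top and down to the front, away from the cutter; 1.62 = fully open, nearly level, at its stop. An over-centre spring (about 4 N at the bar) holds it at either end; past about 0.7 rad it drives it open, so let go beyond 1 rad it snaps open.
- knob_grip (a point): Middle of the pulse knob, on its axis, at the height to grip, 27 mm off the panel: a black bar 46 mm long, 14 mm thick, top 37 mm off the panel, on a disc of 52 mm diameter, 5 mm thick. z: the knob's axis, out of the panel, leaning 28 degrees from vertical to the cutter's front; x along the bar (up the slope at rest), y across it; turns with the knob.
- pulse (a joint): Angle of the pulse knob on the sloping panel (122 mm up the slope, 150 mm wide, centred on the knob at (50, -85, 85) mm): 0 = at rest, grows as it is turned clockwise, seen looking at the panel, to the stop at 1.05 rad. A spring (0.02 N m at rest, 0.14 N m at the stop) returns it when let go.
- potato: A peeled potato, 74 x 54 x 46 mm, lying in front of the control panel; to be left alone. Origin under its middle.
- beaker: White plastic beaker, 68 mm wide, 85 mm high, at the front corner of the control half; to be left alone. Origin under its middle.
- jar: Glass jar with steel lid, 68 mm wide, 110 mm high, in front of the control half; to be left alone. Origin under its middle.
- mug: White mug, 78 mm wide, 90 mm high, on the table to the left of the cutter; to be left alone. Origin under its middle.
- spoon: Steel spoon, 190 mm long, lying on the table in front of the cutter, in front of the bowl rest; to be left alone. Origin under its middle.

How it is judged (in metres and radians):
On the way, in this order (a step that is already met when the one before it is completed fails the run):
1. the bowl rest is swung down to its open stop (value of joint rest above 1.5 rad), for 0.2 s.
2. then the pulse knob is turned clockwise to its stop and kept there half a second (value of joint pulse above 0.93 rad), for 0.5 s.
At the end, for the whole second after the job is handed in: The bowl rest is open (joint above 1.5 rad of 1.62) and the knob, let go, has sprung back (below 0.1 rad) and is still (value of joint rest above 1.5 rad and value of joint pulse below 0.1 rad and velocity of joint pulse between -0.1 and 0.1 rad/s); the robot touches nothing.
It fails at once if a bystander (potato, beaker, jar, mug, spoon) is pushed more than 30 mm from its place (distance of any of potato, beaker, jar, mug, spoon from where it was at the start of the episode above 0.03 m).
It also fails if it takes over 58 s, if anything falls off the work surface, if the arm or the gripper's body presses on something with over 40 N, if the wrist force passes 120 N, or if a joint passes its speed limit or range.

ROBOT

A 7-joint arm with a two-finger parallel gripper is mounted at the origin on the work surface. World frame = base frame: x ahead of the robot, y to its left, z up, the work surface at z = 0. Lengths are in mm, angles in rad, forces in N, time in s.
With the tool pointing down it reaches from about 400 to 875 mm from the base axis. Payload 4.4 kg.
Tool frame: the origin (TCP) lies midway between the tips of the shut fingers; the grasp point (between the pads) lies 19 mm behind it (ctrl.pinch_z is the distance from the TCP to the grasp point, in mm); z points along the fingers, y is the line along which they close (so a half turn about z gives the same grasp; the last joint's range is limited). The gripper opens to 85 mm and grips with 20 to 120 N. Pads are 22 mm wide; open, the fingers measure 114 mm over their backs; the gripper's body (76 mm by 85 mm) begins 54 mm behind the grasp point. The pads swing forward as they close: fully open they stand 13 mm farther back than shut.
Start: joints at [-1.297, 0.628, 0.038, 1.517, -0.027, 0.996, -0.02], TCP at [216.62, 612.857, 209.813] pointing down, gripper open.
Joint ranges: [-3.06, 3.06], [-0.37, 2.12], [-1.25, 1.32], [0.18, 2.47], [-1.1, 4.24], [0.23, 1.98], [-2.94, 2.94]. Speed limits (rad/s): [2.57, 2.57, 3.14, 3.14, 3.14, 3.14, 3.14].

INTERFACE

Orientations are given as [roll, pitch, yaw] about the fixed x, y, z axes, in that order (R = Rz(yaw) Ry(pitch) Rx(roll)).
In Python, from cell import read_state, cams, order, ctrl gives the robot as it stands.
- The arm moves only by the tool move_arm, never from a script. Its argument "targets" is text: rows parted by semicolons, each of 7 numbers parted by spaces: the gripper's target within -1 to 1 (fully open at 1, half-way at 0, shut at -1), then the shift along the tool's x, y, z in cm, then the turn, a rotation vector about the tool's x, y, z in degrees. A call has 1 to 5 rows; each row shifts and turns the commanded pose from where the row before left it, along the tool's axes as they then stand; what a row does not reach is not made up. A row lasts 1/12 s, in which the tool goes at most 41.7 mm and 7.16 degrees, less where a joint would pass 70% of its speed; a pose out of reach is approached as far as the arm can. A call with a gripper value outside its range is refused whole. The fingers move at their own pace and stop on an object; the grip force is fixed at half the most. Time passes only in rows, so rows that do not move let the fingers close. It gives the time, the measured TCP pose, the force, the opening and the grip force at its end, in the units of the state.
- read_state(): the state, without advancing time (a new reading comes with each control period).
- cams.get_image(name): name is "scene" or "top" or "wrist"; returns a dict with "color" (384x512x3 uint8, red, green, blue), "fovy" (degrees; the focal length in pixels is half the picture's height over the tangent of half this angle, whatever the lens; pixels are square), "cx", "cy" (the principal point, pixels), "rvec" (rotation vector, rad) and "tvec" (3), from world to camera coordinates, as OpenCV has them. Camera axes: x right, y down, z forward; pixel columns grow to the right and rows downward; lengths in mm; the calibration is good to about 2 mm. A picture is of the moment at which its call begins. There is no depth.
- order.finish_job(): hands the job in; it is judged then, once.
The state is a dict: "clock": time; "qpos": joint angles; "qd": joint speeds; "tau": joint torques, N m; "eef_pos": TCP position; "tool_rot": TCP orientation; "force": force on the tool from outside, world axes, zero at the start; "torque": the same for the moment, N m; "width": finger opening in mm; "gripper_force": force on a finger pad.
Only numpy, scipy, OpenCV 4.12 (cv2) and the standard library are available. Lean on these libraries where they do the work, as an engineer would, in place of code of your own. Each camera call takes 0.05 s, during which the arm holds its last target. There are 200 camera calls.

## Working session

There is one attempt and no reset: what is moved stays moved. The work goes in short steps, Python scripts to look and compute and a tool call to move; the robot and the scene stay as the last step left them, time stands still between calls to the robot, and variables do not carry over. Pictures are saved under pics/ and viewed, at most 10 in all, crops included, and the job is handed in when it is done.

Besides the shell and the picture viewer there is one more tool, called after "Call:" by a JSON object that holds its "op" and its "data". move_arm: Moves the arm, as the interface text tells. Its arguments: {"type":"object","properties":{"targets":{"type":"string"}},"required":["targets"]}

```bash
mkdir -p pics; ls
python3 - <<'E'
from cell import read_state,cams,ctrl
import cv2,numpy as np
s=read_state();print(s['clock'],s['eef_pos'],s['tool_rot'],s['width'],ctrl.pinch_z)
for n in ['scene','top']:
    d=cams.get_image(n);cv2.imwrite(f'pics/{n}0.png',cv2.resize(d['color'][:,:,::-1],(800,600),interpolation=cv2.INTER_CUBIC))
    np.savez(f'{n}0.npz',**d)
    print(n,d['fovy'],d['cx'],d['cy'],d['rvec'],d['tvec'])
E
```

```text
pics
0.0 [216.4095254  612.18016839 208.87386742] [-3.13964072e+00  7.35216710e-05  2.80177800e+00] 85.26917136863409 18.700000000000003
scene 42.89954878308883 262.6884655887046 189.61409898013784 [ 1.40221401  1.98506694 -0.95233749] [  98.60518038 -228.71756359 1809.39056769]
top 53.40265210220866 252.66040808014284 190.7996463415697 [ 2.19974965 -1.99948638  0.21444643] [  26.10060977  597.1732432  1008.79383922]
```

View pics/scene0.png

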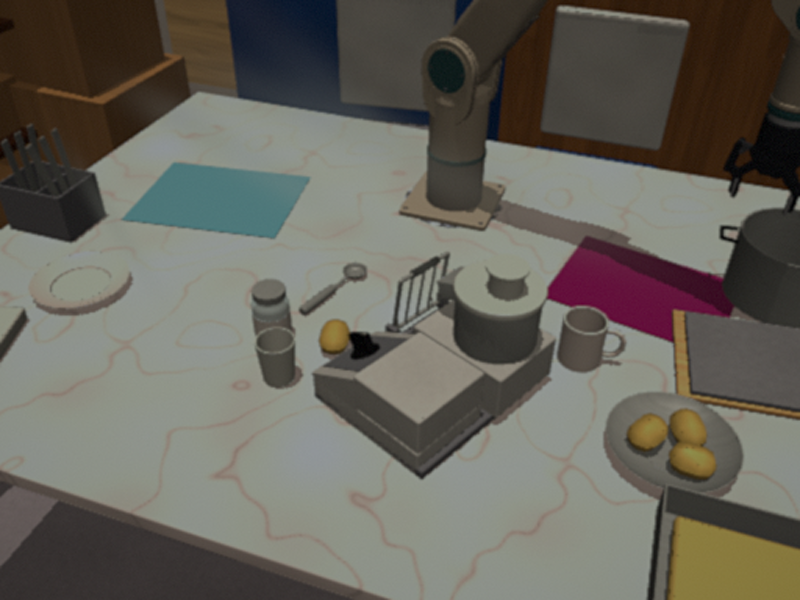

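View pics/top0.png

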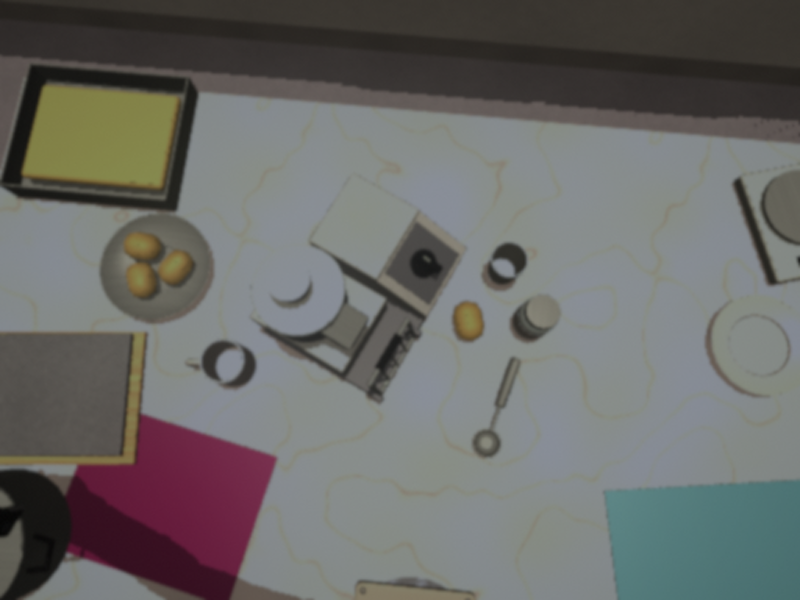

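The scene picture shows the folded rest at (420,290), the knob at (363,345) and the gripper far right. The top picture shows the bar at about (392,352), the knob at (424,263), and the potato, jar, beaker and spoon to the right of the cutter. I'll enlarge both.

Run:
```python
import cv2,numpy as np
t=np.load('top0.npz')['color'][105:265,190:310,::-1];s=np.load('scene0.npz')['color'][155:305,195:345+10,::-1]
a=cv2.resize(t,None,fx=3.6,fy=3.6,interpolation=cv2.INTER_CUBIC)
a=cv2.convertScaleAbs(a,alpha=1.5)
b=cv2.resize(s,None,fx=2.2,fy=2.2,interpolation=cv2.INTER_CUBIC)
im=np.zeros((600,800,3),np.uint8);im[:a.shape[0],:a.shape[1]]=a;im[:b.shape[0],440:440+b.shape[1]]=b
print(a.shape,b.shape);cv2.imwrite('pics/crop.png',im)
```

```text
(576, 432, 3) (330, 352, 3)
```

View pics/crop.png

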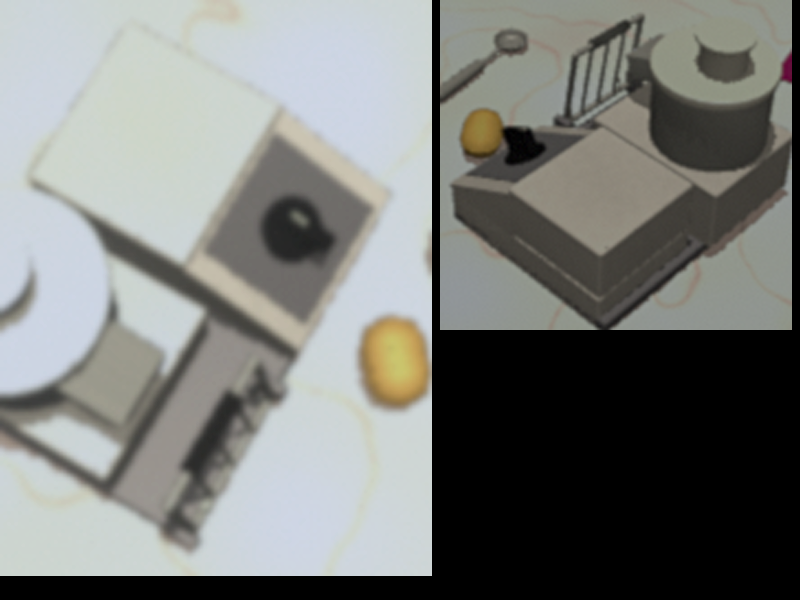

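Crop left (top view): sleeve from about (233,397) to (190,470), panel box corners (390,190), (295,355), (280,108), (188,265), knob about (290,232). Crop right (scene view): sleeve from about (590,45) to (628,28). I'll fit x, y and yaw of the cutter.

```bash
cat > h.py <<'E'
import numpy as np,cv2
from scipy.spatial.transform import Rotation as R
from scipy.optimize import least_squares
n=np.array([-np.sin(np.radians(28)),0,np.cos(np.radians(28))])
def K(d):
    f=192/np.tan(np.radians(float(d['fovy'])/2)); return np.array([[f,0,float(d['cx'])],[0,f,float(d['cy'])],[0,0,1]])
def proj(d,P): return cv2.projectPoints(np.float64(P).reshape(-1,1,3),np.float64(d['rvec']),np.float64(d['tvec']),K(d),None)[0].reshape(-1,2)
def toW(p,P): c,s=np.cos(p[2]),np.sin(p[2]); return np.atleast_2d(P)@np.array([[c,-s,0],[s,c,0],[0,0,1]]).T+[p[0],p[1],0]
E
python3 - <<'E'
from h import *
T,S=np.load('top0.npz'),np.load('scene0.npz')
tp=np.array([(17,58,154),(17,122,154),(-4,-160,56),(-4,-10,56),(104,-160,114),(104,-10,114),(50-.47*5,-85,90)])
tu=np.array([(233,397),(190,470),(390,190),(295,355),(280,108),(188,265),(290,232)])/3.6+[190,105]
sp=np.array([(17,58,160),(17,122,160)]);su=(np.array([(590,45),(628,28)])-[440,0])/2.2+[195,155]
f=lambda p:np.r_[(proj(T,toW(p,tp))-tu).ravel(),(proj(S,toW(p,sp))-su).ravel()]
r=least_squares(f,[550,0,1],loss='soft_l1');p=r.x
print(p,'\n',f(p).reshape(-1,2).round(1))
print('bar',toW(p,(17,90,154)),'knob',toW(p,np.array([50,-85,85])),toW(p,np.array([50,-85,85])+27*n),'hinge',toW(p,(0,90,35)))
for a,b in [('potato',(468,318,25)),('jar',(542,313,110)),('beaker',(508,250,85)),('spoonbowl',(487,443,5)),('spoonend',(515,362,5))]:
    q=least_squares(lambda x:(proj(T,[x[0],x[1],b[2]])-np.array(b[:2])*.64).ravel(),[500,0]).x
    c=q-p[:2];print(a,q.round(),'cutter', (c@[np.cos(p[2]),np.sin(p[2])]).round(),(c@[-np.sin(p[2]),np.cos(p[2])]).round())
E
```

```text
[557.17279079  30.28156399   1.13130452] 
 [[-0.3 -0.9]
 [-1.3  0.6]
 [ 0.7  1.2]
 [ 1.1 -0.7]
 [-0.3 -1.2]
 [-2.7  0.3]
 [ 0.5 -0.9]
 [ 0.3 -2.6]
 [-0.8 -4.4]]
bar [[482.95882405  83.95918634 154.        ]] knob [[655.3690524   39.36419605  85.        ]] [[649.97578662  27.89306398 108.83958501]] hinge [[475.72567042  68.57473027  35.        ]]
potato [576. -55.] cutter -69.0 -53.0
jar [ 580. -172.] cutter -173.0 -107.0
beaker [ 695. -112.] cutter -70.0 -185.0
spoonbowl [ 354. -107.] cutter -211.0 125.0
spoonend [ 505. -150.] cutter -185.0 -30.0
```

```bash
cat >> h.py <<'E'
P=[557.2,30.3,1.131]
def pose(s): return np.array(s['eef_pos']),R.from_euler('xyz',s['tool_rot'])
def orient(p,tilt=0):  # tool y along cutter -y, z down, tilted 'tilt' deg so that z=-n for 28
    Rc=R.from_euler('z',p[2]); return Rc*R.from_euler('y',-tilt,degrees=True)*R.from_euler('x',np.pi)
def rows(s,tgt,Rt,N,g):
    p0,R0=pose(s); rv=(R0.inv()*Rt).as_rotvec(); d=(np.array(tgt).ravel()-p0)/N; out=[]
    print('dist',np.linalg.norm(d*N),'ang',np.degrees(np.linalg.norm(rv)))
    for i in range(N):
        Ri=R0*R.from_rotvec(rv*i/N); out.append(' '.join([f'{g:g}']+['%.2f'%v for v in Ri.inv().apply(d)/10]+['%.1f'%v for v in np.degrees(rv/N)]))
    for i in range(0,N,5): print('; '.join(out[i:i+5]))
E
python3 - <<'E'
from h import *
from cell import read_state
s=read_state();s['eef_pos'][2]+=60
rows(s,toW(P,(46,90,265)),orient(P),15,-1)
E
```

```text
dist 574.3436482632636 ang 95.72933933409134
-1 -2.87 -2.54 0.03 -0.0 0.0 6.4; -1 -3.13 -2.20 0.03 -0.0 0.0 6.4; -1 -3.36 -1.84 0.03 -0.0 0.0 6.4; -1 -3.54 -1.45 0.03 -0.0 0.0 6.4; -1 -3.68 -1.05 0.03 -0.0 0.0 6.4
-1 -3.78 -0.64 0.03 -0.0 0.0 6.4; -1 -3.82 -0.21 0.03 -0.0 0.0 6.4; -1 -3.82 0.21 0.03 -0.0 0.0 6.4; -1 -3.78 0.64 0.03 -0.0 0.0 6.4; -1 -3.68 1.05 0.03 -0.0 0.0 6.4
-1 -3.54 1.46 0.03 -0.0 0.0 6.4; -1 -3.36 1.84 0.03 -0.0 0.0 6.4; -1 -3.13 2.20 0.03 -0.0 0.0 6.4; -1 -2.87 2.54 0.03 -0.0 0.0 6.4; -1 -2.57 2.84 0.03 -0.0 0.0 6.4
```

Call:
{"op": "move_arm", "data": {"targets": "-1 0 0 -3 0 0 0; -1 0 0 -3 0 0 0"}}

```text
clock: 0.27
eef_pos: [216.0, 611.1, 268.0]
tool_rot: [-3.135, 0.0, 2.802]
force: [-0.2, 0.2, 0.4]
width: 63.8
gripper_force: 0.0
```

Call:
{"op": "move_arm", "data": {"targets": "-1 -2.87 -2.54 0.03 0 0 6.4; -1 -3.13 -2.20 0.03 0 0 6.4; -1 -3.36 -1.84 0.03 0 0 6.4; -1 -3.54 -1.45 0.03 0 0 6.4; -1 -3.68 -1.05 0.03 0 0 6.4"}}

```text
clock: 0.68
eef_pos: [309.9, 443.6, 268.1]
tool_rot: [-3.141, 0.0, 2.238]
force: [0.2, -0.4, 0.6]
width: 0.5
gripper_force: 0.0
```

Call:
{"op": "move_arm", "data": {"targets": "-1 -3.78 -0.64 0.03 0 0 6.4; -1 -3.82 -0.21 0.03 0 0 6.4; -1 -3.82 0.21 0.03 0 0 6.4; -1 -3.78 0.64 0.03 0 0 6.4; -1 -3.68 1.05 0.03 0 0 6.4"}}

```text
clock: 1.1
eef_pos: [402.4, 276.1, 266.7]
tool_rot: [-3.141, -0.0, 1.679]
force: [0.6, 0.8, -0.5]
width: -0.0
gripper_force: 0.0
```

Call:
{"op": "move_arm", "data": {"targets": "-1 -3.54 1.46 0.03 0 0 6.4; -1 -3.36 1.84 0.03 0 0 6.4; -1 -3.13 2.20 0.03 0 0 6.4; -1 -2.87 2.54 0.03 0 0 6.4; -1 -2.57 2.84 0.03 0 0 6.4"}}

```text
clock: 1.52
eef_pos: [494.8, 108.5, 265.2]
tool_rot: [-3.141, -0.0, 1.121]
force: [1.0, 1.1, -0.2]
width: -0.0
gripper_force: 0.0
```

Run:
```python
from h import *
from cell import read_state,cams
d=cams.get_image('wrist');np.savez('w1.npz',**d)
s=read_state();print(s['eef_pos'],s['tool_rot'],s['qpos'],s['width'],s['force'])
im=d['color'][:,:,::-1].copy();im=cv2.resize(im,(800,600),interpolation=cv2.INTER_CUBIC)
for q in [(17,58,154),(17,122,154),(0,90,35)]:
    u=proj(d,toW(P,q))[0]*800/512; print(q,u); cv2.drawMarker(im,tuple(int(v) for v in u),(0,0,255),0,12,1)
cv2.imwrite('pics/w1.png',cv2.convertScaleAbs(im,alpha=1.4))
```

```text
[498.83221188  99.44415206 265.95408698] [3.13427189 0.00341095 1.10590679] [-0.66323283  0.40383214  0.5761617   1.84531795 -0.25524486  0.96343663
 -0.4426496 ] 0.16329883981561716 [ 3.21425392 -5.60440251  2.07076947]
(17, 58, 154) [450.40393386 324.72684233]
(17, 122, 154) [345.95509035 325.77846553]
(0, 90, 35) [398.4666927 293.9550481]
```

View pics/w1.png

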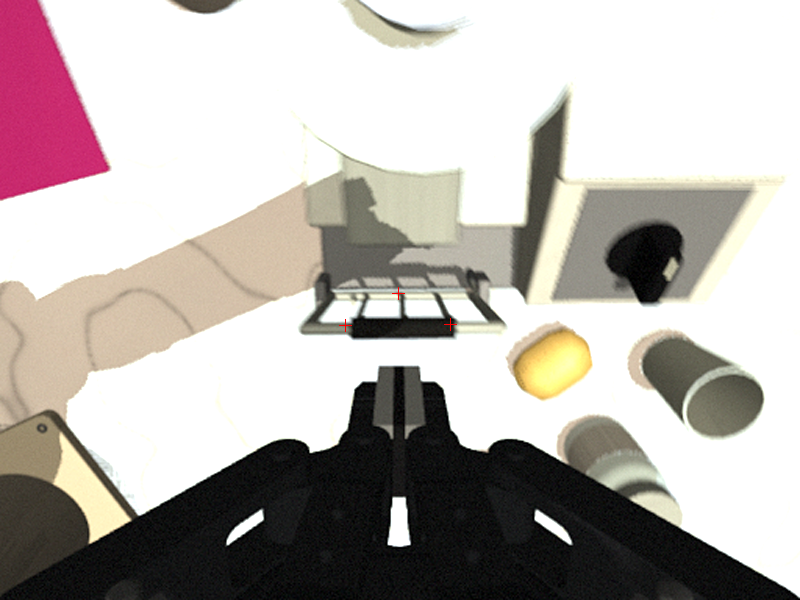

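The wrist view shows the sleeve at (352–456, 328), within 6 px of the prediction (about 4 mm towards -y). I'll correct for that, then push the bar from behind with the shut fingers.

```bash
sed -i 's/^P=.*/P=[559.9,27.4,1.131]/' h.py
python3 - <<'E'
from h import *
from cell import read_state
s=read_state()
O=orient(P);e=O.as_euler('xyz')
rows(s,toW(P,(46,90,210)),O,3,-1)
w=[(46,90,210),(46,90,132),(20,90,130),(-20,90,122),(-50,90,105),(-75,90,88),(-92,90,80)]
for a,b in zip(w,w[1:]): rows({'eef_pos':toW(P,a)[0],'tool_rot':e},toW(P,b),O,1,-1)
E
```

```text
dist 56.5139421264475 ang 1.5096838661029852
-1 0.23 -0.15 1.86 0.1 0.1 -0.5; -1 0.23 -0.15 1.86 0.1 0.1 -0.5; -1 0.23 -0.14 1.86 0.1 0.1 -0.5
dist 78.0 ang 0.0
-1 0.00 -0.00 7.80 0.0 0.0 0.0
dist 26.076809620810597 ang 0.0
-1 -2.60 -0.00 0.20 0.0 0.0 0.0
dist 40.792156108742276 ang 0.0
-1 -4.00 0.00 0.80 0.0 0.0 0.0
dist 34.48187929913332 ang 0.0
-1 -3.00 0.00 1.70 0.0 0.0 0.0
dist 30.232432915661963 ang 0.0
-1 -2.50 -0.00 1.70 0.0 0.0 0.0
dist 18.78829422805592 ang 0.0
-1 -1.70 0.00 0.80 0.0 0.0 0.0
```

Call:
{"op": "move_arm", "data": {"targets": "-1 0.23 -0.15 1.9 0.1 0.1 -0.5; -1 0.23 -0.15 1.9 0.1 0.1 -0.5; -1 0.23 -0.15 1.8 0.1 0.1 -0.5; -1 0 0 0 0 0 0; -1 0 0 0 0 0 0"}}

```text
clock: 1.98
eef_pos: [492.5, 118.4, 208.8]
tool_rot: [-3.135, -0.004, 1.153]
force: [0.3, -0.1, -0.0]
width: -0.0
gripper_force: 0.0
```

Run:
```python
from h import *
from cell import read_state
rows(read_state(),toW(P,(46,90,132)),orient(P),4,-1)
```

```text
dist 77.74695626740154 ang 1.319053867628886
-1 -0.20 0.25 1.92 -0.1 -0.1 0.3; -1 -0.20 0.25 1.92 -0.1 -0.1 0.3; -1 -0.20 0.25 1.92 -0.1 -0.1 0.3; -1 -0.19 0.25 1.92 -0.1 -0.1 0.3
```

Call:
{"op": "move_arm", "data": {"targets": "-1 -0.4 0.5 1.5 -0.1 -0.1 0.6; -1 -0.4 0.5 2.0 -0.1 -0.1 0.6; -1 0 0 2.2 0 0 0; -1 0 0 2 0 0 0; -1 0 0 0 0 0 0"}}

```text
clock: 2.4
eef_pos: [497.4, 107.2, 130.5]
tool_rot: [-3.137, 0.001, 1.132]
force: [-0.6, -0.1, 0.0]
width: 0.3
gripper_force: 0.0
```

Call:
{"op": "move_arm", "data": {"targets": "-1 -1.3 0 0.1 0 0 0; -1 -1.3 0 0.1 0 0 0; -1 -1.3 0 0.2 0 0 0; -1 -1.3 0 0.2 0 0 0; -1 -1.4 0 0.4 0 0 0"}}

```text
clock: 2.82
eef_pos: [472.6, 46.8, 124.4]
tool_rot: [3.139, -0.005, 1.132]
force: [1.8, 0.5, 0.1]
width: -0.4
gripper_force: 0.9
```

Run:
```python
from h import *
from cell import read_state,cams
s=read_state();print((s['eef_pos'][:2]-np.array(P[:2]))@np.array([[np.cos(P[2]),-np.sin(P[2])],[np.sin(P[2]),np.cos(P[2])]]),s['eef_pos'],s['tool_rot'],s['force'])
d=cams.get_image('wrist')['color'][:,:,::-1];e=cams.get_image('scene')['color'][155:305,195:345,::-1]
cv2.imwrite('pics/w2.png',np.hstack([d[:,130:],cv2.resize(e,(384,384))]))
```

```text
[-19.59377525  87.2622757 ] [472.59959099  46.82316593 124.41864939] [ 3.13873202 -0.00516798  1.13164079] [1.77036491 0.47489552 0.06804414]
```

View pics/w2.png

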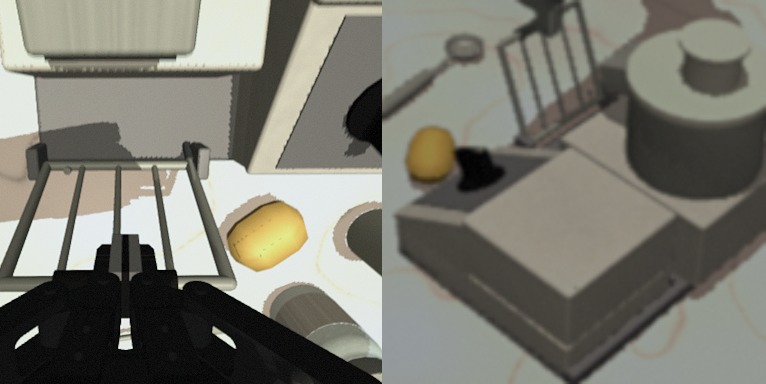

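The rest swings along with the fingers, which are behind and above the middle upright at (125,255) in the left half. I'll keep following the arc.

Call:
{"op": "move_arm", "data": {"targets": "-1 -1.5 0 0.9 0 0 0; -1 -1.5 0 1 0 0 0; -1 -1.4 0 1 0 0 0; -1 -1.3 0 1 0 0 0; -1 -1.3 0 0.7 0 0 0"}}

```text
clock: 3.33
eef_pos: [441.2, -16.2, 76.3]
tool_rot: [-3.141, -0.002, 1.132]
force: [-0.3, -0.9, -0.2]
width: -0.1
gripper_force: 0.0
```

Call:
{"op": "move_arm", "data": {"targets": "-1 -0.8 0 0.6 0 0 0; -1 -0.4 0 0.4 0 0 0; -1 0 0 0 0 0 0; -1 0 0 0 0 0 0"}}

```text
clock: 3.67
eef_pos: [436.5, -26.3, 66.4]
tool_rot: [-3.14, -0.002, 1.131]
force: [0.2, 0.1, -0.4]
width: 0.2
gripper_force: 0.0
```

Run:
```python
from h import *
from cell import read_state,cams
s=read_state();print(s['eef_pos'],s['tool_rot'],s['force'])
d=cams.get_image('wrist');np.savez('w3.npz',**d);d=d['color'][:,:,::-1];e=cams.get_image('scene')['color'][155:305,195:345,::-1]
cv2.imwrite('pics/w3.png',np.hstack([d[:,130:],cv2.resize(e,(384,384))]))
k=toW(P,np.array([50,-85,85])+60*n)
rows(s,[*toW(P,(-60,60,0))[0,:2],200],orient(P),4,1)
```

```text
[436.4951484  -26.31796984  66.41579146] [-3.14039205e+00 -2.34273970e-03  1.13131584e+00] [ 0.19764859  0.12797172 -0.40729132]
dist 142.71183815356153 ang 0.15192056525704714
1 1.04 0.72 -3.34 -0.0 -0.0 0.0; 1 1.03 0.72 -3.34 -0.0 -0.0 0.0; 1 1.03 0.72 -3.34 -0.0 -0.0 0.0; 1 1.03 0.72 -3.34 -0.0 -0.0 0.0
```

View pics/w3.png

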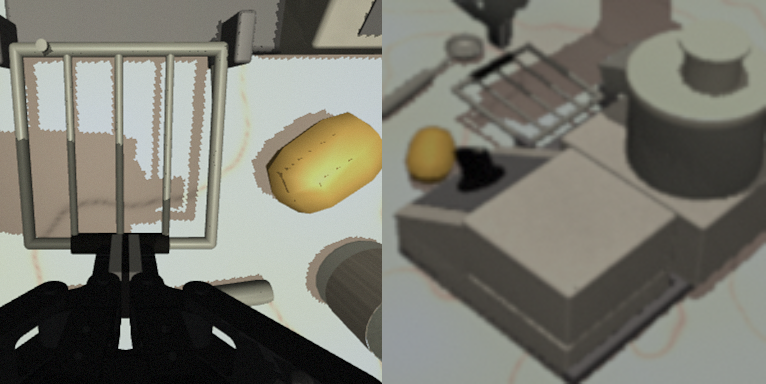

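The rest is open and nearly level in both views, and the fingers are free. Next: raise and go over the knob.

Run:
```python
from h import *
from cell import read_state
s=read_state();s['eef_pos'][2]+=105
rows(s,toW(P,np.array([50,-85,85])+75*n),orient(P,28),8,1)
print(orient(P,28).as_matrix()[:,2],toW([0,0,P[2]],-n))
```

```text
dist 209.57031013727328 ang 27.856641718215766
1 1.44 2.17 0.25 -0.0 3.5 0.0; 1 1.42 2.17 0.34 -0.0 3.5 0.0; 1 1.40 2.17 0.43 -0.0 3.5 0.0; 1 1.37 2.17 0.51 -0.0 3.5 0.0; 1 1.34 2.17 0.60 -0.0 3.5 0.0
1 1.30 2.17 0.68 -0.0 3.5 0.0; 1 1.25 2.17 0.75 -0.0 3.5 0.0; 1 1.21 2.17 0.83 -0.0 3.5 0.0
[ 0.19987995  0.4247959  -0.88294759] [[ 0.19987995  0.4247959  -0.88294759]]
```

Call:
{"op": "move_arm", "data": {"targets": "-1 0 0 -3.5 0 0 0; -1 0 0 -3.5 0 0 0; 1 0 0 -3.5 0 0 0"}}

```text
clock: 4.02
eef_pos: [435.6, -26.3, 172.2]
tool_rot: [-3.139, -0.001, 1.132]
force: [1.0, 0.4, -0.3]
width: 10.6
gripper_force: 0.0
```

Call:
{"op": "move_arm", "data": {"targets": "1 1.44 2.17 0.25 0 3.5 0; 1 1.42 2.17 0.34 0 3.5 0; 1 1.40 2.17 0.43 0 3.5 0; 1 1.37 2.17 0.51 0 3.5 0; 1 1.34 2.17 0.60 0 3.5 0"}}

```text
clock: 4.43
eef_pos: [566.7, -6.5, 159.2]
tool_rot: [3.142, -0.311, 1.133]
force: [-0.0, -0.6, -0.4]
width: 72.5
gripper_force: 0.0
```

Call:
{"op": "move_arm", "data": {"targets": "1 1.30 2.17 0.68 0 3.5 0; 1 1.25 2.17 0.75 0 3.5 0; 1 1.21 2.17 0.83 0 3.5 0; 1 0 0 0 0 0 0; 1 0 0 0 0 0 0"}}

```text
clock: 4.85
eef_pos: [642.3, 3.5, 149.9]
tool_rot: [-3.139, -0.49, 1.13]
force: [-0.4, -0.2, -0.0]
width: 85.6
gripper_force: 0.0
```

Run:
```python
from h import *
from cell import read_state,cams
d=cams.get_image('wrist');s=read_state()
print(s['eef_pos'],s['qpos'],s['width'],s['force'])
rows(s,toW(P,np.array([50,-85,85])+75*n),orient(P,28),1,1)
im=cv2.convertScaleAbs(cv2.resize(d['color'][:,:,::-1],(800,600),interpolation=cv2.INTER_CUBIC),alpha=1.3)
k=np.array([50,-85,85]);u=np.array([np.cos(np.radians(28)),0,np.sin(np.radians(28))])
for q in [k+37*n+23*u,k+37*n-23*u,k+61*u+np.array([0,75,0]),k+61*u-np.array([0,75,0]),k+5*n]:
    v=proj(d,toW(P,q))[0]*800/512;print(v.round()); cv2.drawMarker(im,tuple(int(x) for x in v),(0,0,255),0,12,1)
cv2.imwrite('pics/w4.png',im)
```

```text
[641.58353566   4.28293298 150.34911616] [ 0.16927861  0.67153189  0.07639676  1.78995202 -0.82096345  0.75604184
  0.42102609] 85.79726651535448 [ 0.25633769  0.49560747 -0.16221853]
dist 1.7834067434591785 ang 0.19276092289578722
1 0.12 0.12 -0.03 -0.2 -0.1 -0.0
[398. 275.]
[398. 371.]
[243. 179.]
[554. 178.]
[398. 302.]
```

View pics/w4.png

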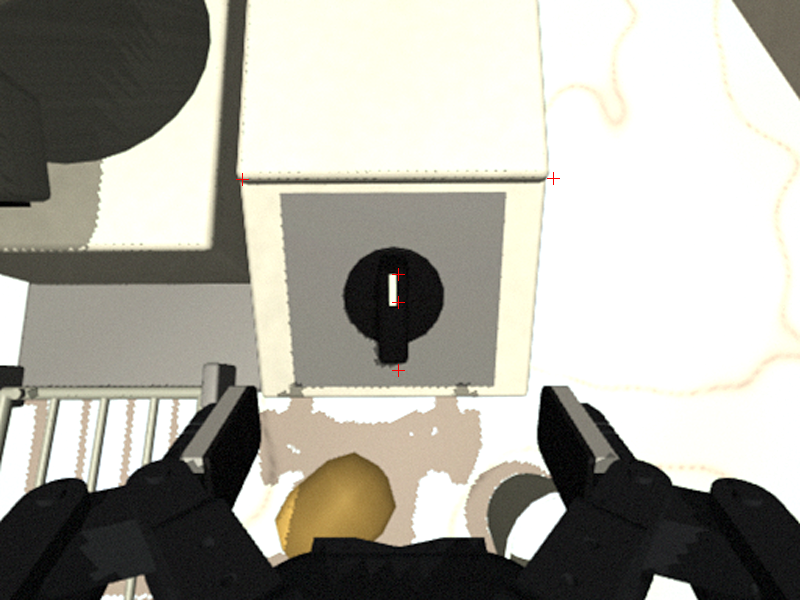

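The wrist view shows the knob disc at (394,295) and the bar end at (393,362). The knob sits about 2.5 mm towards +y and 3.5 mm up the slope from the prediction. I'll shift by that, go down and grip.

Call:
{"op": "move_arm", "data": {"targets": "1 0.25 -0.05 1.5 0 0 0; 1 0.2 -0.05 1.8 0 0 0; 1 0 0 1.7 0 0 0; 1 0 0 1.4 0 0 0; 1 0 0 0 0 0 0"}}

```text
clock: 5.32
eef_pos: [653.7, 38.6, 94.5]
tool_rot: [-3.135, -0.49, 1.133]
force: [0.5, -0.7, -0.2]
width: 84.9
gripper_force: 0.0
```

Call:
{"op": "move_arm", "data": {"targets": "-1 0 0 0 0 0 0; -1 0 0 0 0 0 0; -1 0 0 0 0 0 0; -1 0 0 0 0 0 0; -1 0 0 0 0 0 0"}}

```text
clock: 5.73
eef_pos: [656.0, 34.6, 96.9]
tool_rot: [-3.141, -0.49, 1.13]
force: [0.2, 0.2, -0.4]
width: 25.4
gripper_force: 0.0
```

Run:
```python
from h import *
from cell import read_state,cams
s=read_state();print(s['eef_pos'],s['tool_rot'],s['width'],s['gripper_force'],s['force'],s['torque'])
rows(s,toW(P,np.array([50,-82.7,85])+11*n+3.5*np.array([.883,0,.469])),orient(P,28),1,-1)
d=cams.get_image('wrist')['color'][:,:,::-1];cv2.imwrite('pics/w5.png',cv2.convertScaleAbs(d,alpha=1.5))
```

```text
[656.03290711  34.59021802  96.90150895] [-3.14086456 -0.49041999  1.13046565] 25.41542774793628 0.0 [ 0.19711091  0.21375425 -0.40058089] [-0.46704487  0.22199106 -0.02186627]
dist 1.4276052122369487 ang 0.10619131859646064
-1 0.02 -0.12 0.07 -0.0 -0.1 -0.0
```

View pics/w5.png

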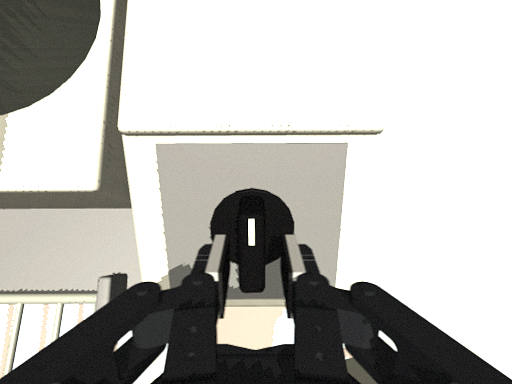

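Run:
```python
from h import *
from cell import read_state,cams
s=read_state();d=cams.get_image('wrist');p,r=pose(s)
for x in (-23,0,23): print(x,proj(d,p+r.apply([x,0,-26])),proj(d,p+r.apply([x,0,6])))
```

```text
-23 [[254.29128551 294.51985323]] [[254.36025886 262.52811585]]
0 [[254.22428713 255.83163135]] [[254.3068281  228.97710547]]
23 [[254.15098698 213.50444576]] [[254.24922724 192.80755362]]
```

Call:
{"op": "move_arm", "data": {"targets": "-1 0 -0.1 0 0 0 0; -1 0 0 0 0 0 0; -1 0 0 0 0 0 0; -1 0 0 0 0 0 0"}}

```text
clock: 6.17
eef_pos: [654.5, 35.4, 97.0]
tool_rot: [-3.139, -0.491, 1.131]
force: [-3.9, -2.8, 5.8]
width: 10.9
gripper_force: 59.0
```

Well centred (1–2 mm), bar gripped. Turning clockwise, +z of the tool.

Call:
{"op": "move_arm", "data": {"targets": "-1 0 0 0 0 0 6; -1 0 0 0 0 0 6; -1 0 0 0 0 0 6; -1 0 0 0 0 0 6; -1 0 0 0 0 0 6"}}

```text
clock: 6.58
eef_pos: [655.3, 34.7, 96.9]
tool_rot: [-2.878, -0.419, 0.546]
force: [-1.6, -1.7, 3.0]
width: 11.3
gripper_force: 58.7
```

Call:
{"op": "move_arm", "data": {"targets": "-1 0 0 0 0 0 6; -1 0 0 0 0 0 6; -1 0 0 0 0 0 6; -1 0 0 0 0 0 6; -1 0 0 0 0 0 6"}}

```text
clock: 7.0
eef_pos: [655.7, 33.8, 96.5]
tool_rot: [-2.709, -0.236, 0.026]
force: [0.2, -3.2, 2.0]
width: 11.0
gripper_force: 58.7
```

Call:
{"op": "move_arm", "data": {"targets": "-1 0 0 0 0 0 1; -1 0 0 0 0 0 0; -1 0 0 0 0 0 0; -1 0 0 0 0 0 0; -1 0 0 0 0 0 0"}}

```text
clock: 7.42
eef_pos: [655.7, 33.9, 96.5]
tool_rot: [-2.706, -0.231, 0.015]
force: [-0.2, -6.4, 4.9]
width: 11.1
gripper_force: 59.1
```

Run:
```python
from h import *
from cell import read_state,cams
s=read_state();p,r=pose(s);print(s['eef_pos'],s['width'],s['gripper_force'],s['force'],r.inv().apply(s['torque']),np.degrees((orient(P,28).inv()*r).as_rotvec()),s['qpos'])
d=cams.get_image('wrist')['color'][:,:,::-1];cv2.imwrite('pics/w6.png',cv2.convertScaleAbs(d,alpha=1.8))
```

```text
[655.65706208  33.85269639  96.53658747] 11.115558135105752 59.09413933753967 [-0.24001022 -6.43103959  4.91575184] [-1.14962512 -0.08723223 -0.20259964] [-4.41695047e-02  6.80756362e-02  6.09553575e+01] [ 0.02268345  0.76860467  0.2260422   1.80789577 -1.04810535  0.74377745
 -0.46882218]
```

View pics/w6.png

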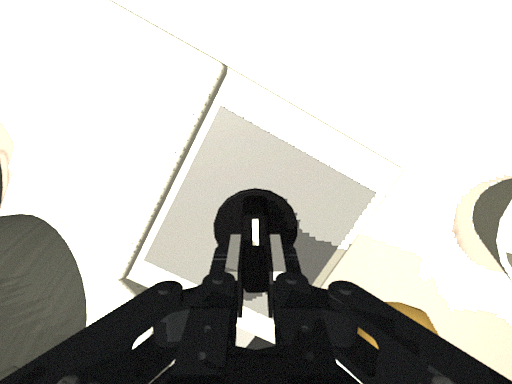

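The knob's white mark stays aligned with the fingers at (255,232) while the panel appears turned by 61°, so the knob is at its stop. I'll hold, then release and retreat.

Call:
{"op": "move_arm", "data": {"targets": "-1 0 0 0 0 0 0; -1 0 0 0 0 0 0; -1 0 0 0 0 0 0; -1 0 0 0 0 0 0; -1 0 0 0 0 0 0"}}

```text
clock: 7.88
eef_pos: [655.7, 33.9, 96.6]
tool_rot: [-2.706, -0.231, 0.016]
force: [-0.7, -5.0, 3.4]
width: 10.8
gripper_force: 59.1
```

Call:
{"op": "move_arm", "data": {"targets": "-1 0 0 0 0 0 0; -1 0 0 0 0 0 0; -1 0 0 0 0 0 0; -1 0 0 0 0 0 0; -1 0 0 0 0 0 0"}}

```text
clock: 8.3
eef_pos: [655.7, 33.9, 96.6]
tool_rot: [-2.706, -0.231, 0.015]
force: [-0.0, -5.1, 4.5]
width: 11.1
gripper_force: 59.1
```

Call:
{"op": "move_arm", "data": {"targets": "1 0 0 0 0 0 0; 1 0 0 0 0 0 0; 1 0 0 0 0 0 0; 1 0 0 0 0 0 0; 1 0 0 0 0 0 0"}}

```text
clock: 8.72
eef_pos: [654.1, 36.9, 95.9]
tool_rot: [-2.702, -0.228, 0.017]
force: [-0.4, -0.9, -0.2]
width: 70.7
gripper_force: 0.0
```

Call:
{"op": "move_arm", "data": {"targets": "1 0 0 0 0 0 0; 1 0 0 -1.5 0 0 0; 1 0 0 -2.5 0 0 0; 1 0 0 -3 0 0 0; 1 0 0 -2 0 0 0"}}

```text
clock: 9.13
eef_pos: [636.8, -5.0, 178.3]
tool_rot: [-2.705, -0.23, 0.014]
force: [0.2, -0.8, -0.7]
width: 85.3
gripper_force: 0.0
```

Call:
{"op": "move_arm", "data": {"targets": "1 0 0 -1 0 0 0; 1 0 0 0 0 0 0; 1 0 0 0 0 0 0; 1 0 0 0 0 0 0"}}

```text
clock: 9.47
eef_pos: [634.2, -5.8, 183.5]
tool_rot: [-2.703, -0.227, 0.016]
force: [0.4, 0.2, -0.5]
width: 85.0
gripper_force: 0.0
```

Run:
```python
from h import *
from cell import read_state,cams
s=read_state();print(s['clock'],s['width'],s['force'])
d=cams.get_image('wrist')['color'][:,:,::-1];e=cams.get_image('top')['color'][105:297,150:350,::-1]
cv2.imwrite('pics/w7.png',cv2.convertScaleAbs(np.hstack([d[:,100:],cv2.resize(e,(384,384))]),alpha=1.4))
```

```text
9.4667 84.96907403850209 [ 0.4251018   0.24168295 -0.51651978]
```

View pics/w7.png

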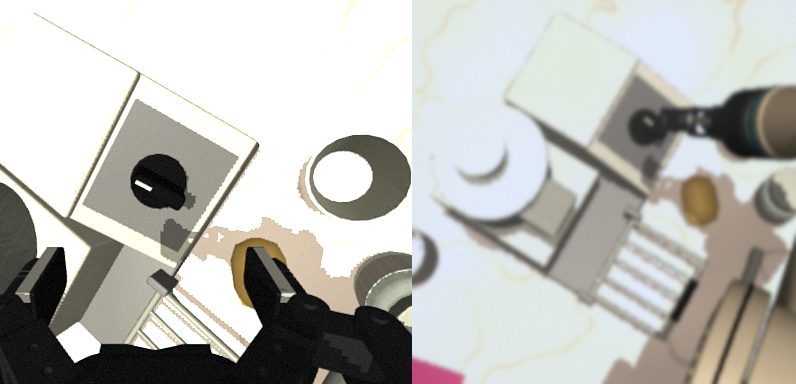

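The knob's mark at (145,185) points up the slope again, so it has sprung back. The rest is open, the bystanders are in place and the arm is free. Handing in.

```bash
python3 -c "
from cell import order;print(order.finish_job())"
```

```text
the job is handed in; nothing more can be done
None
```

The job is handed in: the bowl rest is fully open, and the knob was turned clockwise to its stop, held over a second, and sprang back when released, with the potato, beaker, jar, mug and spoon left untouched (the hand-in call returned no verdict).

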